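# Pack away the lidded paint pots

### The arm

A 6-joint arm with a two-finger parallel gripper is mounted at the origin on the work surface. World frame = base frame: x ahead of the robot, y to its left, z up, the work surface at z = 0. Lengths are in m, angles in rad, forces in N, time in s.
With the tool pointing down it reaches from about 0.3 to 0.775 m from the base axis. Payload 14.6 kg.
Tool frame: the origin (TCP) lies on the mounting face of the last link; the fingertips stand 199 mm ahead of it and the grasp point (between the pads) lies 180 mm ahead of it; z points along the fingers, y is the direction in which the jaws open and shut (so a half turn about z gives the same grasp; the last joint's range is limited). The gripper opens to 94 mm and grips with 3 to 60 N. Pads are 16 mm wide; open, the fingers measure 119 mm over their backs; the gripper's body (75 mm by 177 mm) begins 78 mm behind the grasp point.
Start: joints at [-1.348, 0.3, 1.521, -0, 1.321, -0.067], TCP at [0.157, -0.527, 0.405] pointing down, gripper open.
Joint ranges: [-3.03, 3.03], [-0.79, 2.21], [0.23, 2.52], [-1.04, 4.18], [0, 3.07], [-2.55, 2.55]. Speed limits (rad/s): [2.22, 2.22, 2.57, 3.14, 3.14, 3.14].

### API

Orientations are given as [roll, pitch, yaw] about the fixed x, y, z axes, in that order (R = Rz(yaw) Ry(pitch) Rx(roll)).
In Python, from station import sensors, vision, job gives the robot as it stands. The module is installed in compiled form; this text tells all that it offers.
- The arm moves only by the tool arm_command, never from a script. Its argument "plan" is one flat list of numbers, 5 for each row, row after row: the closure, from -1 (fully open) to 1 (shut), so that 0 is half open, then the shift along the world's x, y, z scaled (see below), then the turn about the world's z scaled (see below). A call has 1 to 20 rows; each row is the pose to reach, as a shift and turn from the pose commanded when the call began; what a row does not reach only later rows make up. The controller multiplies each number of a shift by 400 mm and each number of a turn by 120 degrees. A row lasts 1/10 s, in which the tool goes at most 50 mm and 8.59 degrees, less where a joint would pass 70% of its speed; a pose out of reach is approached as far as the arm can. A call with a number of a shift or a turn outside -1 to 1 is refused whole. A call with a gripper value outside its range is refused whole. The fingers move at their own pace and stop on an object; "newtons" is the grip in N (left out, the last holds). Time passes only in rows, so rows that repeat a pose let the fingers close. It gives the time, the measured TCP pose, the force and the opening at its end, in the units of the state.
- sensors.get_obs(): the state, without advancing time (a new reading comes with each control period).
- vision.camera(name): name is "scene" or "top"; returns the picture (480x640x3 uint8, blue, green, red); there is no depth.
- vision.camera_params(name): a dict with "intrinsics" (3x3 intrinsics, pixels), "k1" (the pictures are not rectified: a ray, as slopes to the right and down, at radius r is drawn at 1 + k1 r^2 times it, then the intrinsics apply), "rvec" (rotation vector, rad) and "tvec" (3), from world to camera coordinates, as OpenCV has them. Camera axes: x right, y down, z forward; pixel columns grow to the right and rows downward; lengths in m; the calibration is good to about 2 mm. A picture is of the moment at which its call begins. camera_params takes no time and is no camera call.
- job.hand_in(): hands the job in, once; it reports no verdict.
Trained networks look in the newest picture that a camera, given by its name, has taken for a name from the list of things; names that differ only in an ending like _2 or _b are one class to them, and where a whole thing is asked for, a point or a joint stands for the part that bears it (a point fixed in the world has none). Each returns a list of dicts, best first, with "confidence" (0 to 1); they miss things now and then, are a little off and sometimes report something else, mostly with a low value. They report only what shows in the picture. A call takes as long as a camera call. They do not tell look-alikes from the thing itself.
- vision.search_frame(name, camera): "at" ([row, column] in pixels, amid what is visible of it).
- vision.silhouettes(name, camera): "mask" (480x640 bool, what is visible of it) and "at" ([row, column] in pixels, amid what is visible of it).
- vision.pinpoint(name, camera): "at" ([row, column] in pixels: a listed point, or the origin of a listed thing).
The state is a dict: "time_s": time; "qpos": joint angles; "joint_vel": joint speeds; "tau": joint torques, N m; "ee_pos": TCP position; "eef_rot": TCP orientation; "force": force on the tool from outside, world axes, zero at the start; "moment": the same for the moment, N m; "grip_width": finger opening in m.
Only numpy, scipy, OpenCV 4.12 (cv2) and the standard library are available. Lean on these libraries where they do the work, as an engineer would, in place of code of your own. Each camera call takes 0.05 s, during which the arm holds its last target.

### The job

Pack the four lidded paint pots away in the black caddy, each standing upright inside the collar made for its own shape and size (wide round, slim round, square, oblong), down on the caddy's floor. Leave the two open, lidless pots standing where they are on the table.

Things in the scene. Friction and masses are not known exactly. Their poses are not given: they have to be found in the camera images.
- wide_pot: Wide round white plastic pot with a flat grey lid on: diameter 60 mm, 60 mm high, about 0.16 kg. Stands upright on the table. The lid covers the top 16 mm and the body below is 1.5 mm slimmer all round. Origin: centre of the underside, z up.
- square_pot: Square white plastic pot with a flat grey lid on: 46 x 46 mm, 60 mm high, about 0.15 kg; x and y along its sides. Stands upright on the table. The lid covers the top 16 mm and the body below is 1.5 mm slimmer all round. Origin: centre of the underside, z up.
- slim_pot: Slim round white plastic pot with a flat grey lid on: diameter 34 mm, 80 mm high, about 0.10 kg. Stands upright on the table. The lid covers the top 16 mm and the body below is 1.5 mm slimmer all round. Origin: centre of the underside, z up.
- oblong_pot: Oblong white plastic pot with a flat grey lid on: 70 mm along its x, 32 mm along its y, 60 mm high, about 0.15 kg. Stands upright on the table. The lid covers the top 16 mm and the body below is 1.5 mm slimmer all round. Origin: centre of the underside, z up.
- open_round_pot: Look-alike of the wide pot, without a lid and empty: white, diameter 57 mm, 50 mm high, wall 3 mm, open at the top. Not to be packed. Stands on the table; origin: centre of the underside, z up.
- open_square_pot: Look-alike of the square pot, without a lid and empty: white, 43 x 43 mm, 50 mm high, wall 3 mm, open at the top. Not to be packed. Stands on the table; origin: centre of the underside, z up.
- wide_collar: Round white collar, the larger of the two rings: inner diameter 80 mm, outer 90 mm, 14 mm high, open at the top. It stands on the caddy's floor, one of four collars that stand two by two, about 110 mm apart, in one black open caddy (230 x 230 mm, walls 25 mm high; its floor is 4 mm above the table). Origin: its centre, on the caddy's floor, where the pot's underside must come to stand.
- square_collar: Square white collar: inside 66 x 66 mm, outside 76 x 76 mm, 14 mm high, open at the top; x and y along its sides, z up. It stands on the caddy's floor, one of four collars that stand two by two, about 110 mm apart, in one black open caddy (230 x 230 mm, walls 25 mm high; its floor is 4 mm above the table). Origin: its centre, on the caddy's floor, where the pot's underside must come to stand.
- slim_collar: Round white collar, the smaller of the two rings: inner diameter 54 mm, outer 64 mm, 14 mm high, open at the top. It stands on the caddy's floor, one of four collars that stand two by two, about 110 mm apart, in one black open caddy (230 x 230 mm, walls 25 mm high; its floor is 4 mm above the table). Origin: its centre, on the caddy's floor, where the pot's underside must come to stand.
- oblong_collar: Oblong white collar: inside 90 mm along its x by 52 mm along its y, outside 100 x 62 mm, 14 mm high, open at the top; z up. It stands on the caddy's floor, one of four collars that stand two by two, about 110 mm apart, in one black open caddy (230 x 230 mm, walls 25 mm high; its floor is 4 mm above the table). Origin: its centre, on the caddy's floor, where the pot's underside must come to stand.
Not all that is in view belongs to the job. Leave any red look-alike of the oblong_pot alone. Leave any pink look-alike of the wide_collar alone.

How it is judged:
By the outcome, as a careful person would: the job done as asked, in the order asked, and still so for the second after the job is handed in, with the robot touching nothing.
It also fails if it takes over 106 s, if anything falls off the work surface, if the arm or the gripper's body presses on something with over 40 N, if the wrist force passes 120 N, or if a joint passes its speed limit or range.

## Working session

There is one attempt and no reset: what is moved stays moved. The work goes in short steps, Python scripts to look and compute and a tool call to move; the robot and the scene stay as the last step left them, time stands still between calls to the robot, and variables do not carry over. Pictures are saved under pics/ and viewed, and the job is handed in when it is done.

Besides the shell and the picture viewer there is one more tool, called after "Request:" as a command line: name --argument value ..., lists and objects as JSON in quotes. arm_command: Moves the arm, as the interface text tells. Its arguments: {"type":"object","properties":{"plan":{"type":"array"},"newtons":{"type":"number"}},"required":["plan"]}

```bash
mkdir -p pics
cat > h.py <<'E'
import numpy as np, cv2
from station import sensors, vision, job
def params(c):
    p=vision.camera_params(c); K=np.array(p["intrinsics"],float); R=cv2.Rodrigues(np.array(p["rvec"],float))[0]; t=np.array(p["tvec"],float).reshape(3)
    return K,p["k1"],R,t
def ray(c,rc):
    K,k1,R,t=params(c)
    d=np.array([k1,0,0,0,0],float)
    u=cv2.undistortPoints(np.array([[[rc[1],rc[0]]]],float),K,d)[0,0]
    return -R.T@t, R.T@np.array([u[0],u[1],1.])
def at_z(c,rc,z):
    o,d=ray(c,rc); return o+d*(z-o[2])/d[2]
def proj(c,P):
    K,k1,R,t=params(c)
    return cv2.projectPoints(np.array(P,float).reshape(-1,3),cv2.Rodrigues(R)[0],t,K,np.array([k1,0,0,0,0],float))[0].reshape(-1,2)[:,::-1]
E
python3 - <<'E'
from h import *
for c in ("scene","top"):
    im=vision.camera(c); cv2.imwrite(f"pics/{c}0.png",im)
    K,k1,R,t=params(c); print(c,K[0,0],k1,-R.T@t,R[2])
print(sensors.get_obs())
E
```

```text
scene 441.5790003496639 0.017547619618318248 [1.16517245 0.61332032 0.67635437] [-0.53930021 -0.59910904 -0.59179696]
top 471.5180560890289 -0.11446620377099027 [ 0.38574976 -0.00688631  1.20503321] [ 0.18011152  0.00737716 -0.98361853]
{'time_s': 0.1, 'qpos': array([-1.34762846e+00,  3.00435251e-01,  1.52150524e+00,  7.04269227e-06,
        1.32071419e+00, -6.65761469e-02]), 'joint_vel': array([ 1.85558277e-04, -2.41897861e-03, -1.57896894e-03,  1.41019454e-03,
        6.06575350e-06,  1.06367995e-04]), 'tau': array([ 7.21216711e-04, -5.32640469e+01, -3.53282046e+01,  7.09713064e-02,
        2.35217315e-02, -7.14627504e-05]), 'ee_pos': array([ 0.15714384, -0.52704844,  0.40413797]), 'eef_rot': array([-3.14053342e+00, -7.74606328e-05,  2.89742229e-01]), 'force': array([ 0.31894028,  0.03714973, -0.40769279]), 'moment': array([ 0.00665003, -0.0179916 ,  0.00353075]), 'grip_width': 0.09429413331058935}
```

View pics/top0.png

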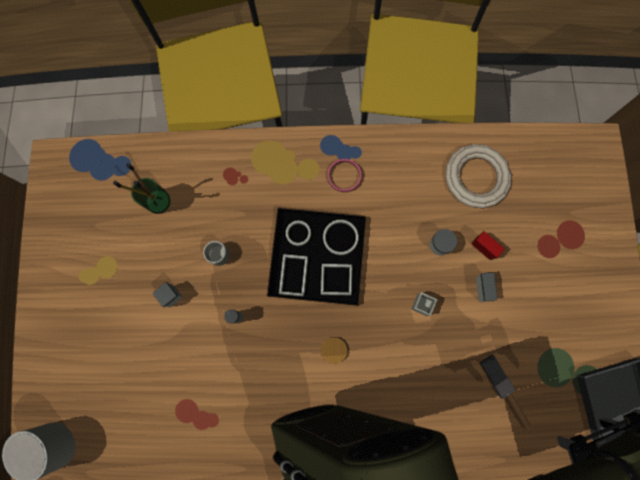

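View pics/scene0.png

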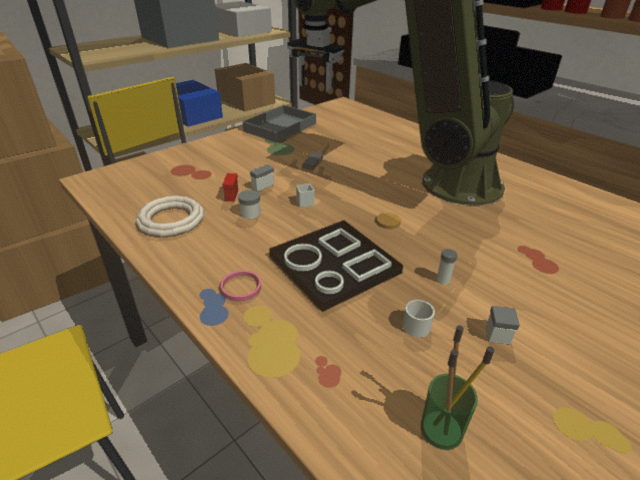

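Run:
```python
from h import *
Z=dict(wide_pot=0,square_pot=0,slim_pot=0,oblong_pot=0,open_round_pot=0,open_square_pot=0,wide_collar=.004,square_collar=.004,slim_collar=.004,oblong_collar=.004)
for n,z in Z.items():
    ms=vision.silhouettes(n,"top"); ps=vision.pinpoint(n,"top")
    for m in ms:
        print(n,"mask",round(m["confidence"],2),np.round(m["at"]),m["mask"].sum())
        np.save(f"m_{n}_{ms.index(m) if 0 else [id(x) for x in ms].index(id(m))}.npy",m["mask"])
    for p in ps: print(n,"pt",round(p["confidence"],2),np.round(p["at"],1),np.round(at_z("top",p["at"],z),4)[:2])
print(sensors.get_obs()["time_s"])
```

```text
wide_pot mask 0.78 [240. 439.] 547
wide_pot pt 0.72 [243.8 438.2] [ 0.6041 -0.2917]
square_pot mask 0.92 [297. 165.] 506
square_pot pt 0.7 [289.2 485.1] [ 0.4818 -0.4067]
square_pot pt 0.66 [296.1 172.1] [0.4847 0.4035]
slim_pot mask 0.61 [318. 231.] 204
slim_pot pt 0.68 [317.  235.8] [0.4282 0.2358]
oblong_pot mask 0.93 [285. 486.] 489
oblong_pot mask 0.91 [246. 489.] 487
oblong_pot mask 0.61 [222. 295.] 82
oblong_pot mask 0.34 [266. 342.] 212
oblong_pot pt 0.92 [287.7 483.2] [ 0.4858 -0.4019]
oblong_pot pt 0.57 [249.7 483.4] [ 0.5852 -0.4106]
open_round_pot mask 0.65 [248. 218.] 524
open_round_pot pt 0.77 [253.9 221.6] [0.5925 0.2743]
open_round_pot pt 0.6 [277.3 293.6] [0.5266 0.0865]
open_square_pot mask 0.78 [307. 423.] 378
open_square_pot mask 0.39 [222. 291.] 156
open_square_pot pt 0.82 [304.6 424.6] [ 0.4475 -0.2466]
wide_collar mask 0.59 [252. 343.] 93
wide_collar mask 0.59 [165. 339.] 261
wide_collar pt 0.74 [235.8 342.9] [ 0.6312 -0.0434]
wide_collar pt 0.61 [305.9 420.4] [ 0.4443 -0.2348]
wide_collar pt 0.57 [178.  343.8] [ 0.7883 -0.0509]
square_collar mask 0.48 [268. 344.] 69
square_collar pt 0.53 [280.6 338.5] [ 0.5147 -0.0286]
slim_collar mask 0.48 [226. 293.] 122
slim_collar pt 0.54 [229.3 296.8] [0.6517 0.0762]
oblong_collar mask 0.81 [258. 292.] 159
oblong_collar mask 0.67 [315. 232.] 221
1.1
```

Run:
```python
import cv2,numpy as np
im=cv2.imread("pics/top0.png")
def crop(r0,r1,c0,c1,s): return cv2.resize(im[r0:r1,c0:c1],None,fx=s,fy=s,interpolation=cv2.INTER_NEAREST)
cv2.imwrite("pics/c1.png",crop(200,310,260,375,5))
a=[crop(r-25,r+25,c-25,c+25,5) for r,c in [(242,443),(294,167),(316,232),(287,487)]]
cv2.imwrite("pics/c2.png",np.vstack([np.hstack(a[:2]),np.hstack(a[2:])]))
```

```text
(no output)
```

View pics/c1.png

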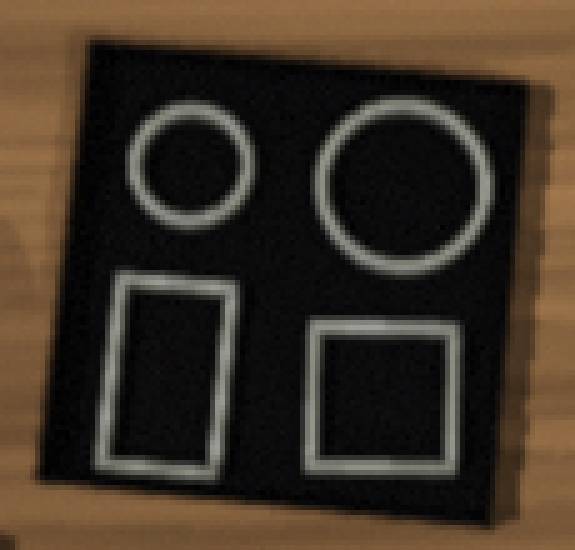

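View pics/c2.png

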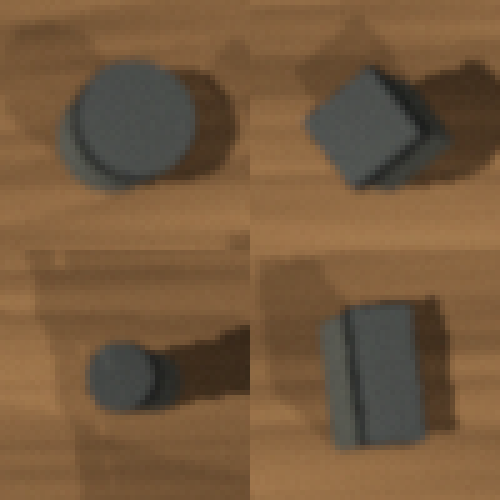

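Run:
```python
from h import *
im=cv2.imread("pics/top0.png")
g=im.max(2)
sub=np.zeros_like(g); sub[205:305,268:366]=g[205:305,268:366]
hsv=cv2.cvtColor(im,cv2.COLOR_BGR2HSV)
m=((sub>75)&(hsv[...,1]<70)).astype(np.uint8)
n,l,s,ce=cv2.connectedComponentsWithStats(m)
W={}
for i in range(1,n):
    if s[i,4]<60: continue
    ys,xs=np.where(l==i); cnt=cv2.convexHull(np.stack([xs,ys],1).astype(np.float32))
    pts=np.array([at_z("top",(p[0][1],p[0][0]),.018)[:2] for p in cnt],np.float32)
    wt=np.array([at_z("top",(y,x),.018)[:2] for y,x in zip(ys,xs)]).mean(0)
    r=cv2.minAreaRect(pts); print(s[i],"rect",np.round(r[0],4),np.round(r[1],3),round(r[2],1),"circ",np.round(cv2.minEnclosingCircle(pts)[0],4),"mean",wt.round(4))
o=lambda c,r,L:np.array([[r+y/5-.4,c+x/5-.4] for x,y in L])
L={"wide":(o(418,217,[(136,121)]),.06),"square":(o(142,269,[(121,66),(173,129),(112,188),(55,124)]),.06),"slim":(o(207,291,[(122,127)]),.08),"obl":(o(462,262,[(102,56),(161,54),(175,194),(112,195)]),.06)}
for k,(p,z) in L.items():
    w=np.array([at_z("top",q,z)[:2] for q in p],np.float32); print(k,w.mean(0).round(4))
    if len(w)>1:
        e=np.roll(w,-1,0)-w; print(np.linalg.norm(e,axis=1).round(4),np.degrees(np.arctan2(e[:,1],e[:,0])).round(1))
```

```text
[286 221  25  25 196] rect [0.639  0.0724] [0.062 0.063] 88.9 circ [0.6401 0.0731] mean [0.6399 0.0722]
[323 220  36  35 289] rect [ 0.6256 -0.0368] [0.09  0.089] 88.5 circ [ 0.6265 -0.0358] mean [ 0.6268 -0.0357]
[279 254  29  42 323] rect [0.5313 0.0866] [0.064 0.102] 83.0 circ [0.5319 0.0876] mean [0.5317 0.0867]
[321 264  31  31 323] rect [ 0.5176 -0.0222] [0.076 0.076] 88.5 circ [ 0.5177 -0.0222] mean [ 0.517  -0.0223]
wide [ 0.6004 -0.2947]
square [0.4855 0.4022]
[0.0419 0.0415 0.044  0.0434] [-139.2  133.4   43.2  -49.4]
slim [0.428  0.2312]
obl [ 0.4833 -0.3974]
[0.0299 0.0692 0.0316 0.0685] [ -89.9 -178.9   88.9   -0.3]
```

Run:
```python
from h import *
im=cv2.imread("pics/top0.png")
S=5; big=cv2.resize(im,None,fx=S,fy=S,interpolation=cv2.INTER_NEAREST)
th=np.linspace(0,2*np.pi,60)
def circ(d): return np.stack([np.cos(th),np.sin(th)],1)*d/2
def box(a,b): return np.array([[1,1],[-1,1],[-1,-1],[1,-1],[1,1]])*[a/2,b/2]
def draw(P,x,y,yaw,z,col):
    c,s=np.cos(np.radians(yaw)),np.sin(np.radians(yaw)); Q=P@np.array([[c,s],[-s,c]])+[x,y]
    q=proj("top",np.c_[Q,np.full(len(Q),z)])[:,::-1]
    cv2.polylines(big,[np.round((q+.5)*S).astype(int).reshape(-1,1,2)],False,col,1)
for sh,x,y,w,h in [(circ(.06),.6004,-.2947,0,.06),(box(.046,.046),.4855,.4022,42,.06),(circ(.034),.428,.2312,0,.08),(box(.07,.032),.4833,-.3974,0,.06)]:
    draw(sh,x,y,w,h,(0,0,255))
for sh,x,y,w in [(circ(.09),.6268,-.0357,0),(circ(.064),.6399,.0722,0),(box(.076,.076),.5173,-.0222,-1.5),(box(.1,.062),.5315,.0867,-7)]: draw(sh,x,y,w,.018,(0,0,255))
def crop(r,c,n=25): return big[(r-n)*S:(r+n)*S,(c-n)*S:(c+n)*S]
a=[crop(r,c) for r,c in [(242,443),(294,167),(316,232),(287,487)]]
cv2.imwrite("pics/d2.png",np.hstack([np.vstack([np.hstack(a[:2]),np.hstack(a[2:])])]))
cv2.imwrite("pics/d1.png",crop(257,317,55))
```

```text
(no output)
```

View pics/d2.png

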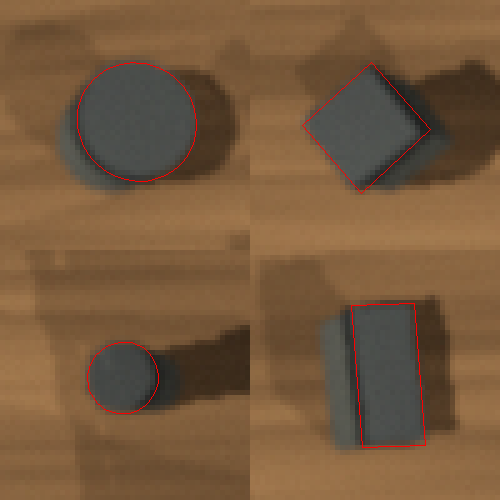

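View pics/d1.png

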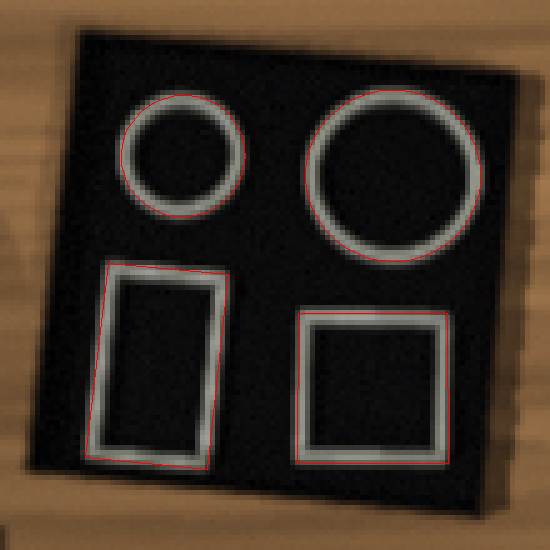

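Request:
arm_command --plan '[-1,0.25,0.15,0,-0.04,-1,0.5,0.3,0,-0.08,-1,0.75,0.45,0,-0.138,-1,0.98,0.58,0,-0.138,-1,0.98,0.58,0,-0.138,-1,0.98,0.58,0,-0.138,-1,0.98,0.58,0,-0.138,-1,0.98,0.58,0,-0.138,-1,0.98,0.58,0,-0.138,-1,0.98,0.58,0,-0.138,-1,0.98,0.58,0,-0.138,-1,0.98,0.58,0,-0.138,-1,0.98,0.58,0,-0.138]' --newtons 25

```text
time_s: 2.4
ee_pos: [0.5482, -0.296, 0.4049]
eef_rot: [3.141, -0.0, -0.001]
force: [0.6, -0.1, -0.7]
grip_width: 0.0939
```

Request:
arm_command --plan '[-1,0.13,0.002,0,0,-1,0.13,0.002,-0.05,0,-1,0.13,0.002,-0.13,0,-1,0.13,0.002,-0.22,0,-1,0.13,0.002,-0.3,0,-1,0.13,0.002,-0.36,0,-1,0.13,0.002,-0.41,0,-1,0.13,0.002,-0.437,0,-1,0.13,0.002,-0.437,0,-1,0.13,0.002,-0.437,0,1,0.13,0.002,-0.437,0,1,0.13,0.002,-0.437,0,1,0.13,0.002,-0.437,0,1,0.13,0.002,-0.437,0,1,0.13,0.002,-0.437,0,1,0.13,0.002,-0.437,0,1,0.13,0.002,-0.437,0,1,0.13,0.002,-0.437,0]'

```text
time_s: 4.2
ee_pos: [0.6012, -0.2943, 0.23]
eef_rot: [3.141, -0.0, 0.001]
force: [-0.4, 0.6, 1.7]
grip_width: 0.059
```

Request:
arm_command --plan '[1,0,0,0.04,0,1,0,0,0.1,0,1,0,0,0.18,0,1,0,0,0.25,0,1,0.01,0.06,0.25,0,1,0.02,0.15,0.25,0,1,0.03,0.25,0.25,0,1,0.04,0.35,0.25,0,1,0.05,0.45,0.25,0,1,0.06,0.54,0.25,0,1,0.065,0.61,0.25,0,1,0.065,0.646,0.25,0,1,0.065,0.646,0.25,0,1,0.065,0.646,0.25,0,1,0.065,0.646,0.18,0,1,0.065,0.646,0.12,0,1,0.065,0.646,0.08,0,1,0.065,0.646,0.08,0]'

```text
time_s: 6.0
ee_pos: [0.6268, -0.037, 0.2597]
eef_rot: [-3.141, 0.004, -0.001]
force: [-0.2, -0.5, -2.7]
grip_width: 0.059
```

Run:
```python
from h import *
im=vision.camera("scene"); cv2.imwrite("pics/s1.png",cv2.resize(im[200:330,240:430],None,fx=4,fy=4))
o=sensors.get_obs();print(o["time_s"],o["ee_pos"],o["grip_width"],o["force"])
```

```text
6.05 [ 0.62717911 -0.03675063  0.2614658 ] 0.059405011335732644 [-0.11499345 -0.20512097 -1.79812286]
```

View pics/s1.png

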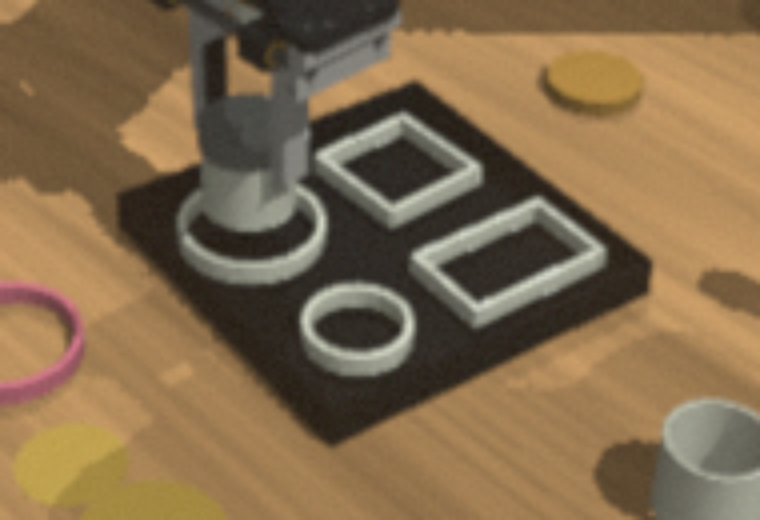

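Request:
arm_command --plan '[1,0,0,-0.03,0,1,0,0,-0.055,0,1,0,0,-0.069,0,1,0,0,-0.069,0,1,0,0,-0.069,0,-0.2,0,0,-0.069,0,-0.2,0,0,-0.069,0,-0.6,0,0,-0.069,0,-0.6,0,0,-0.069,0,-0.6,0,0,-0.069,0,-0.6,0,0,-0.03,0,-0.6,0,0,0.05,0,-1,0,0,0.15,0,-1,0,0,0.25,0]'

```text
time_s: 7.45
ee_pos: [0.6269, -0.0358, 0.3646]
eef_rot: [3.142, -0.001, 0.001]
force: [0.2, -0.2, -0.5]
grip_width: 0.0877
```

Run:
```python
from h import *
im=vision.camera("scene"); cv2.imwrite("pics/s2.png",cv2.resize(im[200:330,240:430],None,fx=4,fy=4))
o=sensors.get_obs();print(o["time_s"],o["ee_pos"],o["grip_width"],o["force"])
```

```text
7.5 [ 0.62726066 -0.03583835  0.37223684] 0.09135485488209903 [ 0.28591257 -0.67264326  6.52698507]
```

View pics/s2.png

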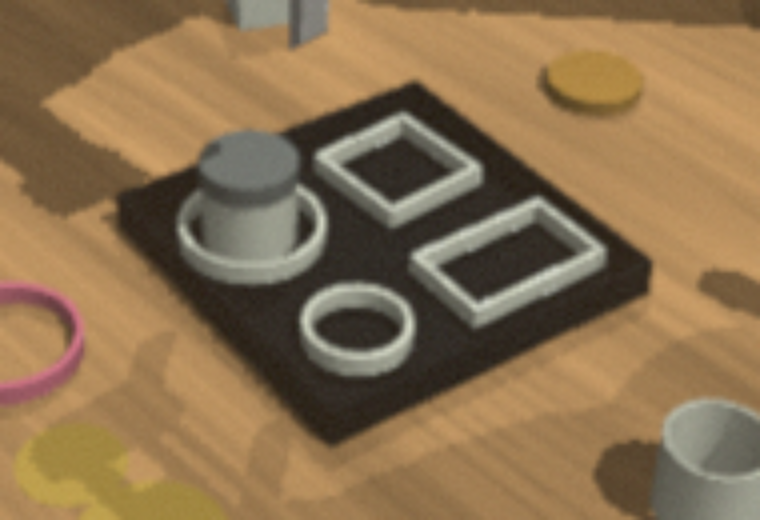

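Request:
arm_command --plan '[-1,-0.04,-0.1,0,0,-1,-0.08,-0.2,0,0,-1,-0.12,-0.3,0,0,-1,-0.16,-0.4,0,0,-1,-0.2,-0.5,0,0,-1,-0.24,-0.6,0,0,-1,-0.28,-0.7,0,0,-1,-0.32,-0.8,0,0,-1,-0.36,-0.88,0,0,-1,-0.36,-0.903,0,0,-1,-0.36,-0.903,0,0,-1,-0.36,-0.903,-0.08,0,-1,-0.36,-0.903,-0.16,0,-1,-0.36,-0.903,-0.23,0,-1,-0.36,-0.903,-0.29,0,-1,-0.36,-0.903,-0.33,0,-1,-0.36,-0.903,-0.33,0,-1,-0.36,-0.903,-0.33,0]'

```text
time_s: 9.3
ee_pos: [0.4837, -0.3967, 0.2309]
eef_rot: [3.141, -0.001, 0.001]
force: [0.1, -0.4, 0.3]
grip_width: 0.0939
```

Request:
arm_command --plan '[1,0,0,0,0,1,0,0,0,0,1,0,0,0,0,1,0,0,0,0,1,0,0,0,0,1,0,0,0,0,1,0,0,0,0,1,0,0,0,0,1,0,0,0,0,1,0,0,0,0]'

```text
time_s: 10.3
ee_pos: [0.4831, -0.3971, 0.2298]
eef_rot: [-3.142, 0.0, 0.001]
force: [0.1, 0.6, -0.2]
grip_width: 0.032
```

Request:
arm_command --plan '[1,0,0,0.04,0,1,0,0,0.1,0,1,0,0,0.18,0,1,0,0,0.26,0,1,0.01,0.06,0.28,0,1,0.02,0.15,0.28,0,1,0.03,0.25,0.28,0,1,0.04,0.35,0.28,0,1,0.05,0.45,0.28,0,1,0.07,0.55,0.28,-0.02,1,0.08,0.65,0.28,-0.04,1,0.1,0.75,0.28,-0.058,1,0.11,0.85,0.28,-0.058,1,0.121,0.93,0.28,-0.058,1,0.121,0.98,0.28,-0.058,1,0.121,1.0,0.28,-0.058]'

```text
time_s: 11.9
ee_pos: [0.5314, 0.0046, 0.3429]
eef_rot: [-3.141, -0.001, -0.119]
force: [0.2, -0.6, -1.1]
grip_width: 0.0316
```

Request:
arm_command --plan '[1,0,0.08,0,0,1,0,0.16,0,0,1,0,0.209,0,0,1,0,0.209,0,0,1,0,0.209,0,0,1,0,0.209,-0.08,0,1,0,0.209,-0.15,0,1,0,0.209,-0.2,0,1,0,0.209,-0.2,0]'

```text
time_s: 12.8
ee_pos: [0.5312, 0.0851, 0.2597]
eef_rot: [3.141, 0.004, -0.122]
force: [-0.3, -0.2, -1.0]
grip_width: 0.0318
```

Run:
```python
from h import *
im=vision.camera("scene"); cv2.imwrite("pics/s3.png",cv2.resize(im[200:330,240:430],None,fx=4,fy=4))
o=sensors.get_obs();print(o["time_s"],o["ee_pos"],o["eef_rot"],o["grip_width"],o["force"])
```

```text
12.85 [0.53162986 0.08536344 0.2615102 ] [ 3.14110509e+00  1.76088422e-03 -1.22052370e-01] 0.03211942936959699 [-0.01009381 -0.33197182 -0.51298925]
```

View pics/s3.png

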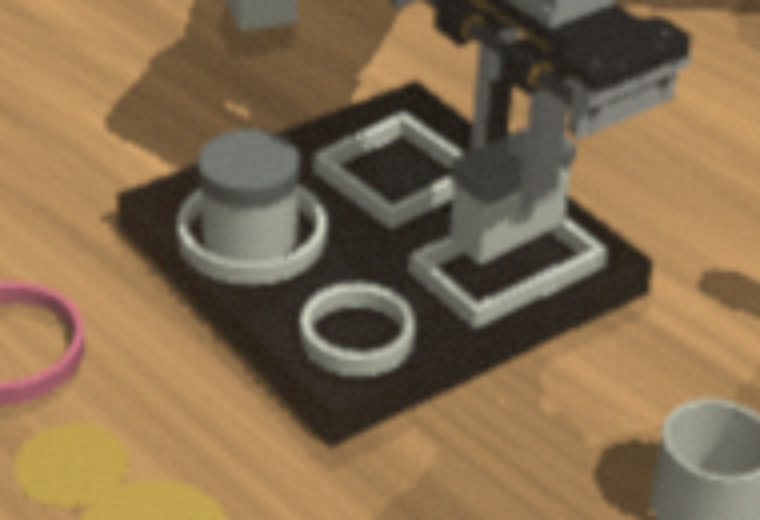

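Request:
arm_command --plan '[1,0,0,-0.03,0,1,0,0,-0.055,0,1,0,0,-0.069,0,1,0,0,-0.069,0,1,0,0,-0.069,0,0.2,0,0,-0.069,0,0.2,0,0,-0.069,0,-0.3,0,0,-0.069,0,-0.3,0,0,-0.069,0,-0.3,0,0,-0.069,0,-0.3,0,0,-0.03,0,-0.3,0,0,0.05,0,-0.3,0,0,0.15,0,-1,0,0,0.25,0,-1,0,0,0.3,0]'

```text
time_s: 14.35
ee_pos: [0.5315, 0.0866, 0.3855]
eef_rot: [-3.141, -0.004, -0.121]
force: [-0.2, 0.7, 0.4]
grip_width: 0.0736
```

Run:
```python
from h import *
im=vision.camera("scene"); cv2.imwrite("pics/s4.png",im[150:400,150:550])
o=sensors.get_obs();print(o["time_s"],o["ee_pos"],o["eef_rot"],o["grip_width"],o["force"])
```

```text
14.4 [0.53170655 0.0865987  0.38745169] [-3.14011019 -0.00682672 -0.12062061] 0.0776121009048408 [-0.33488789  0.90552178  2.50778659]
```

View pics/s4.png

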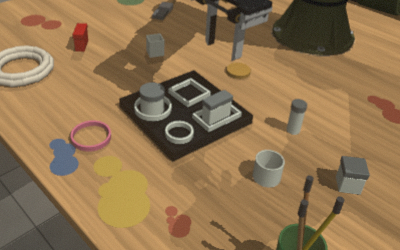

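Request:
arm_command --plan '[-1,-0.01,0.1,0,0.05,-1,-0.02,0.2,0,0.1,-1,-0.04,0.3,0,0.15,-1,-0.06,0.4,0,0.2,-1,-0.07,0.5,0,0.25,-1,-0.08,0.6,0,0.3,-1,-0.1,0.7,0,0.35,-1,-0.114,0.77,0,0.408,-1,-0.114,0.791,0,0.408,-1,-0.114,0.791,0,0.408,-1,-0.114,0.791,0,0.408,-1,-0.114,0.791,-0.08,0.408,-1,-0.114,0.791,-0.16,0.408,-1,-0.114,0.791,-0.24,0.408,-1,-0.114,0.791,-0.31,0.408,-1,-0.114,0.791,-0.36,0.408,-1,-0.114,0.791,-0.38,0.408,-1,-0.114,0.791,-0.38,0.408,-1,-0.114,0.791,-0.38,0.408]'

```text
time_s: 16.3
ee_pos: [0.4864, 0.4026, 0.2311]
eef_rot: [3.141, -0.002, 0.733]
force: [0.0, -0.1, 0.3]
grip_width: 0.0944
```

Request:
arm_command --plan '[1,0,0,0,0,1,0,0,0,0,1,0,0,0,0,1,0,0,0,0,1,0,0,0,0,1,0,0,0,0,1,0,0,0,0,1,0,0,0,0,1,0,0,0,0,1,0,0,0,0]'

```text
time_s: 17.3
ee_pos: [0.4859, 0.403, 0.2299]
eef_rot: [-3.142, 0.0, 0.734]
force: [-1.5, 0.8, 0.7]
grip_width: 0.046
```

Request:
arm_command --plan '[1,0,0,0.04,0,1,0,0,0.1,0,1,0,0,0.18,0,1,0,0,0.26,0,1,0,0,0.325,0,1,0.01,-0.06,0.33,-0.03,1,0.02,-0.15,0.33,-0.08,1,0.03,-0.25,0.33,-0.13,1,0.04,-0.35,0.33,-0.18,1,0.05,-0.45,0.33,-0.23,1,0.06,-0.55,0.33,-0.28,1,0.07,-0.65,0.33,-0.33,1,0.078,-0.75,0.33,-0.363,1,0.078,-0.85,0.33,-0.363,1,0.078,-0.94,0.33,-0.363,1,0.078,-0.98,0.33,-0.363,1,0.078,-1.0,0.33,-0.363]'

```text
time_s: 19.0
ee_pos: [0.517, 0.0015, 0.3628]
eef_rot: [3.141, -0.001, -0.028]
force: [-0.0, 0.0, -2.1]
grip_width: 0.046
```

Request:
arm_command --plan '[1,0,-0.04,0,0,1,0,-0.063,0,0,1,0,-0.063,0,0,1,0,-0.063,0,0,1,0,-0.063,-0.08,0,1,0,-0.063,-0.16,0,1,0,-0.063,-0.22,0,1,0,-0.063,-0.25,0,1,0,-0.063,-0.25,0]'

```text
time_s: 19.9
ee_pos: [0.517, -0.0217, 0.2608]
eef_rot: [-3.141, 0.002, -0.026]
force: [0.0, 0.9, -0.9]
grip_width: 0.0462
```

Run:
```python
from h import *
im=vision.camera("scene"); cv2.imwrite("pics/s5.png",cv2.resize(im[200:330,240:430],None,fx=4,fy=4))
o=sensors.get_obs();print(o["time_s"],o["ee_pos"],o["eef_rot"],o["grip_width"],o["force"])
```

```text
19.95 [ 0.51736868 -0.02189058  0.26210936] [-3.14149191e+00  3.21348401e-04 -2.60208647e-02] 0.04612629052043767 [ 1.13377869 -0.4189172  -2.1421079 ]
```

View pics/s5.png

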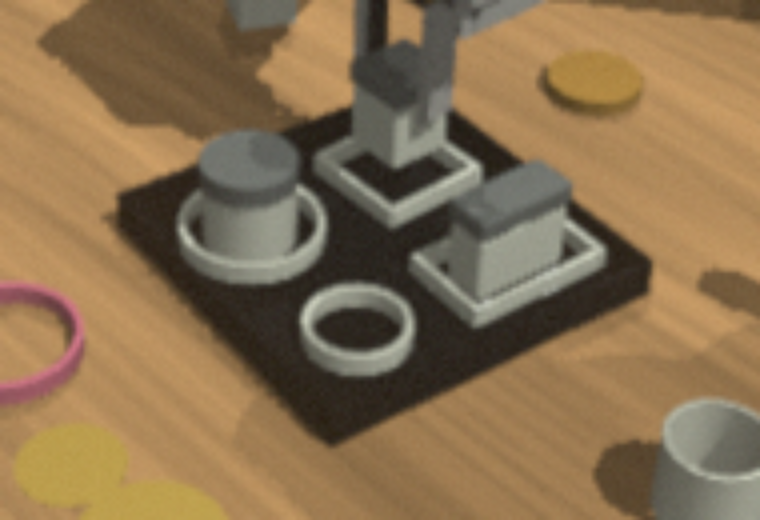

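Request:
arm_command --plan '[1,0,0,-0.03,0,1,0,0,-0.055,0,1,0,0,-0.069,0,1,0,0,-0.069,0,1,0,0,-0.069,0,-0.1,0,0,-0.069,0,-0.1,0,0,-0.069,0,-0.5,0,0,-0.069,0,-0.5,0,0,-0.069,0,-0.5,0,0,-0.069,0,-0.5,0,0,-0.03,0,-0.5,0,0,0.05,0,-0.5,0,0,0.15,0,-1,0,0,0.25,0,-1,0,0,0.3,0]'

```text
time_s: 21.45
ee_pos: [0.5171, -0.0223, 0.3854]
eef_rot: [3.141, -0.004, -0.026]
force: [-0.8, -0.1, -0.3]
grip_width: 0.083
```

Run:
```python
from h import *
im=vision.camera("scene"); cv2.imwrite("pics/s6.png",im[150:400,150:550])
o=sensors.get_obs();print(o["time_s"],o["ee_pos"],o["eef_rot"],o["grip_width"],o["force"])
```

```text
21.5 [ 0.51733523 -0.02225368  0.38733823] [ 3.14095607 -0.00693578 -0.02637776] 0.0874274524719917 [-0.01987413  0.0941085   3.52798077]
```

View pics/s6.png

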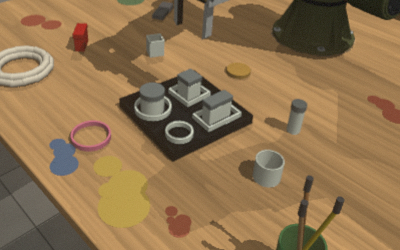

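Request:
arm_command --plan '[-1,-0.03,0.1,0,0,-1,-0.07,0.2,0,0,-1,-0.11,0.3,0,0,-1,-0.15,0.4,0,0,-1,-0.19,0.5,0,0,-1,-0.223,0.6,0,0,-1,-0.223,0.634,0,0,-1,-0.223,0.634,0,0,-1,-0.223,0.634,0,0,-1,-0.223,0.634,-0.08,0,-1,-0.223,0.634,-0.16,0,-1,-0.223,0.634,-0.24,0,-1,-0.223,0.634,-0.3,0,-1,-0.223,0.634,-0.33,0,-1,-0.223,0.634,-0.33,0,-1,-0.223,0.634,-0.33,0]'

```text
time_s: 23.1
ee_pos: [0.4285, 0.231, 0.2507]
eef_rot: [-3.141, -0.001, -0.027]
force: [0.2, 0.2, 0.6]
grip_width: 0.094
```

Request:
arm_command --plan '[1,0,0,0,0,1,0,0,0,0,1,0,0,0,0,1,0,0,0,0,1,0,0,0,0,1,0,0,0,0,1,0,0,0,0,1,0,0,0,0,1,0,0,0,0,1,0,0,0,0]'

```text
time_s: 24.1
ee_pos: [0.428, 0.2313, 0.2498]
eef_rot: [3.142, 0.0, -0.026]
force: [0.1, -0.1, -0.6]
grip_width: 0.0333
```

Request:
arm_command --plan '[1,0,0,0.04,0,1,0,0,0.1,0,1,0,0,0.18,0,1,0,0,0.26,0,1,0,0,0.33,0,1,0.05,-0.04,0.33,0,1,0.12,-0.09,0.33,0,1,0.2,-0.15,0.33,0,1,0.28,-0.21,0.33,0,1,0.36,-0.27,0.33,0,1,0.44,-0.33,0.33,0,1,0.5,-0.376,0.33,0,1,0.53,-0.398,0.33,0,1,0.53,-0.398,0.33,0,1,0.53,-0.398,0.33,0,1,0.53,-0.398,0.25,0,1,0.53,-0.398,0.17,0,1,0.53,-0.398,0.11,0,1,0.53,-0.398,0.08,0,1,0.53,-0.398,0.08,0]'

```text
time_s: 26.1
ee_pos: [0.6394, 0.0728, 0.2808]
eef_rot: [3.141, 0.002, -0.026]
force: [0.8, -0.2, -1.3]
grip_width: 0.0331
```

Run:
```python
from h import *
im=vision.camera("scene"); cv2.imwrite("pics/s7.png",cv2.resize(im[200:330,240:430],None,fx=4,fy=4))
o=sensors.get_obs();print(o["time_s"],o["ee_pos"],o["eef_rot"],o["grip_width"],o["force"])
```

```text
26.15 [0.63977547 0.07263618 0.28234084] [-3.14157279e+00  1.33452457e-05 -2.58433162e-02] 0.03337448516751053 [ 0.31288738  1.03761279 -1.31177209]
```

View pics/s7.png

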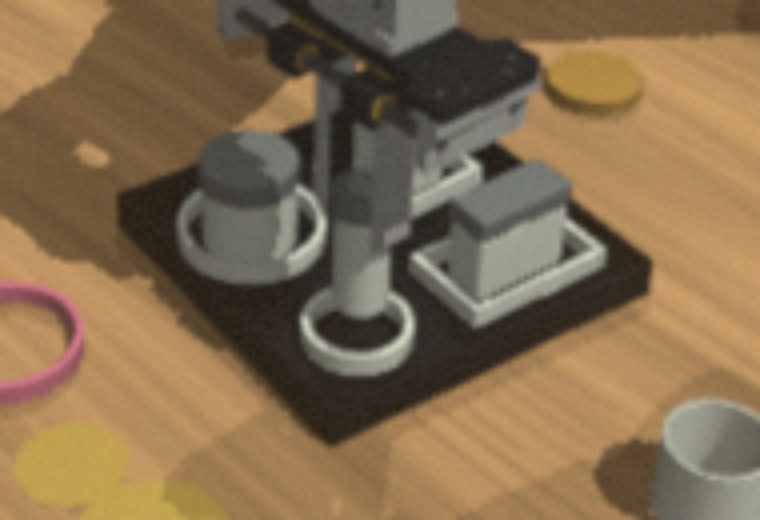

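Over the ring; lower, release with limited opening, rise, and clear the view towards the base.

Request:
arm_command --plan '[1,0,0,-0.03,0,1,0,0,-0.055,0,1,0,0,-0.069,0,1,0,0,-0.069,0,1,0,0,-0.069,0,0.2,0,0,-0.069,0,0.2,0,0,-0.069,0,-0.3,0,0,-0.069,0,-0.3,0,0,-0.069,0,-0.3,0,0,-0.069,0,-0.3,0,0,-0.03,0,-0.3,0,0,0.05,0,-0.3,0,0,0.15,0,-0.3,0,0,0.25,0,-0.3,0,0,0.3,0,-0.3,-0.1,0.1,0.3,0,-0.3,-0.2,0.2,0.3,0,-0.3,-0.3,0.3,0.3,0,-0.3,-0.4,0.4,0.3,0,-0.3,-0.5,0.5,0.3,0]'

```text
time_s: 28.15
ee_pos: [0.4613, 0.2499, 0.4032]
eef_rot: [-3.141, -0.001, -0.027]
force: [1.1, 1.2, -0.2]
grip_width: 0.0611
```

Request:
arm_command --plan '[-0.3,-0.05,0.1,0,0,-0.3,-0.1,0.2,0,0,-0.3,-0.1,0.3,0,0,-0.3,-0.1,0.4,0,0,-0.3,-0.1,0.45,0,0,-0.3,-0.1,0.45,0,0,-0.3,-0.1,0.45,0,0,-0.3,-0.1,0.45,0,0]'

```text
time_s: 28.95
ee_pos: [0.4233, 0.428, 0.4025]
eef_rot: [-3.141, -0.0, -0.027]
force: [0.1, 0.1, 0.1]
grip_width: 0.0614
```

Run:
```python
from h import *
a=vision.camera("scene"); b=vision.camera("top")
cv2.imwrite("pics/s8.png",cv2.resize(a[200:330,240:430],None,fx=4,fy=4)); cv2.imwrite("pics/t8.png",b)
cv2.imwrite("pics/t8c.png",cv2.resize(b[200:310,260:375],None,fx=5,fy=5))
o=sensors.get_obs();print(o["time_s"],o["ee_pos"],o["grip_width"],o["force"])
```

```text
29.05 [0.42340913 0.42801897 0.4024345 ] 0.06122257679242393 [-1.1499658   0.48841008  0.46393002]
```

View pics/s8.png

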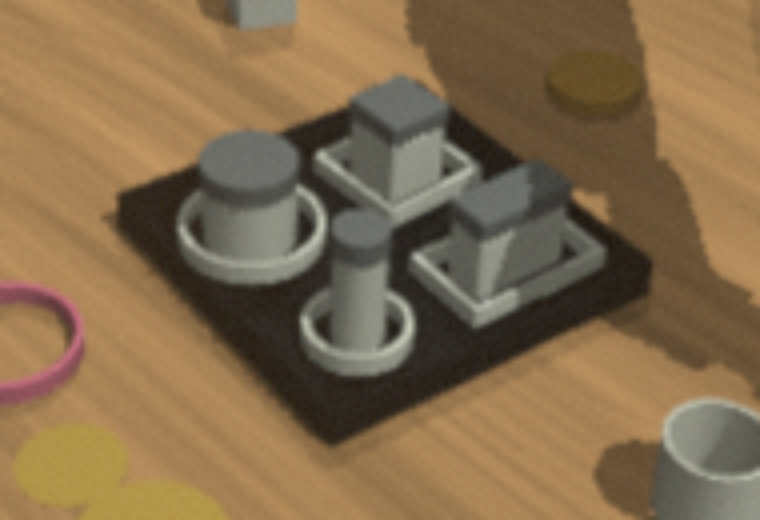

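View pics/t8.png

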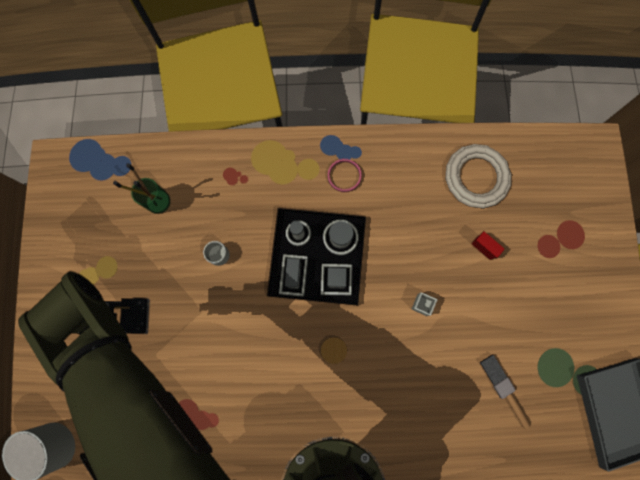

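View pics/t8c.png

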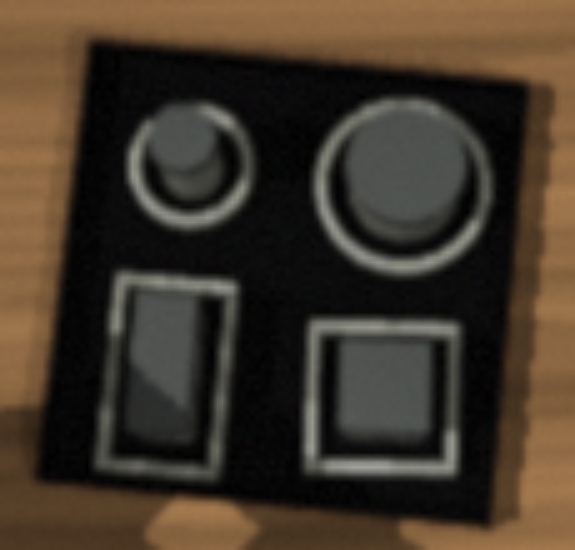

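All four pots stand upright inside their own collars. The top picture shows them in the caddy (pixels about 270–365 × 208–305). The open pots at (215,252) and (425,303), the red look-alike and the pink ring have not moved.

```bash
python3 -c "
from station import job; print(job.hand_in())"
```

```text
the job is handed in; nothing more can be done
None
```

All four lidded pots (wide, oblong, square and slim) are packed in the black caddy, each standing upright in the collar for its own shape. I handed the job in at about 29 s.

- **Final pictures:** the last top and scene pictures show every pot upright inside its collar. The two open pots, the red look-alike and the pink ring are where they started.
- **Grips and placing:** each grip closed to within about 1 mm of the lid's width. I lowered each pot to about floor height before letting go. I did not measure contact with the floor directly, but none of the pots looks raised or tilted.
- **Forces:** forces read at the end of each move or look stayed under 7 N.
- **Networks:** the trained networks mislabelled a few things. They offered open and red look-alikes as pots, and the pink ring as the wide collar. I set final positions by fitting outlines to the top picture instead. No check failed.

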